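Line up the solder reels by size

TASK

Put the four solder reels away on the rack in order of size: the largest on the mark beside the upright end plate, then each next smaller one on the next mark, so that every reel stands upright and well centred on its own mark. One reel is threaded on a light spindle stand: lift it straight up off the spindle, so that the stand is neither tipped nor carried up with it.

Things in the scene. Friction and masses are not known exactly. Their poses are not given: they have to be found in the camera images.
- reel_a: smallest of four solder reels: upright drum of grey wire between white flanges, 34 mm across, 30 mm high, outside plain (to the touch eight- or ten-sided, width within 4%); 17 mm bore right through. Origin: centre of underside; z up along the bore. Starts upright on a fixed blue pad (76 mm square, 4 mm thick) or on the reel stand; underside 4 mm above the bench either way. 60 to 540 g by size.
- reel_b: second smallest of four solder reels: upright drum of grey wire between white flanges, 42 mm across, 42 mm high, outside plain (to the touch eight- or ten-sided, width within 4%); 17 mm bore right through. Origin: centre of underside; z up along the bore. Starts upright on a fixed blue pad (76 mm square, 4 mm thick) or on the reel stand; underside 4 mm above the bench either way. 60 to 540 g by size.
- reel_c: second largest of four solder reels: upright drum of grey wire between white flanges, 50 mm across, 54 mm high, outside plain (to the touch eight- or ten-sided, width within 4%); 17 mm bore right through. Origin: centre of underside; z up along the bore. Starts upright on a fixed blue pad (76 mm square, 4 mm thick) or on the reel stand; underside 4 mm above the bench either way. 60 to 540 g by size.
- reel_d: largest of four solder reels: upright drum of grey wire between white flanges, 58 mm across, 66 mm high, outside plain (to the touch eight- or ten-sided, width within 4%); 17 mm bore right through. Origin: centre of underside; z up along the bore. Starts upright on a fixed blue pad (76 mm square, 4 mm thick) or on the reel stand; underside 4 mm above the bench either way. 60 to 540 g by size.
- stand: light reel stand, 45 g, loose: black disc 72 mm across, 4 mm thick, with an upright 9 mm steel spindle at its centre, tip 26 mm above the bench. Any one of the reels starts on the spindle, with 4 mm to spare all round in its bore. Origin: centre of the disc's underside; z up along the spindle.
- mark_1: one of four equal round black rubber marks, 62 mm across, white dot at centre, in a straight row (1, 2, 3, 4 in order, 78 mm pitch) on the fixed white rack board (84 x 340 mm, 12 mm thick). Origin: centre of its top face, 14 mm above the bench; y along the row; x across it, away from the robot.
- mark_2: one of four equal round black rubber marks, 62 mm across, white dot at centre, in a straight row (1, 2, 3, 4 in order, 78 mm pitch) on the fixed white rack board (84 x 340 mm, 12 mm thick). Origin: centre of its top face, 14 mm above the bench; y along the row; x across it, away from the robot.
- mark_3: one of four equal round black rubber marks, 62 mm across, white dot at centre, in a straight row (1, 2, 3, 4 in order, 78 mm pitch) on the fixed white rack board (84 x 340 mm, 12 mm thick). Origin: centre of its top face, 14 mm above the bench; y along the row; x across it, away from the robot.
- mark_4: one of four equal round black rubber marks, 62 mm across, white dot at centre, in a straight row (1, 2, 3, 4 in order, 78 mm pitch) on the fixed white rack board (84 x 340 mm, 12 mm thick). Origin: centre of its top face, 14 mm above the bench; y along the row; x across it, away from the robot.
- end_plate: upright aluminium plate, 76 mm wide, 6 mm thick, 45 mm high, fixed on the rack board at one end of the row, 43 mm beyond the outermost mark's centre: mark_1 on some starts, mark_4 on others (the other end has a flat white strip, 2 mm high). Origin: centre of its underside, on the board; y along the row.
Not all that is in view belongs to the job. Leave any green look-alike of the reel_d alone.

How it is judged:
By the outcome, as a careful person would: the job done as asked, in the order asked, and still so for the second after the job is handed in, with the robot touching nothing.
It also fails if it takes over 109 s, if anything falls off the work surface, if the arm or the gripper's body presses on something with over 40 N, if the wrist force passes 120 N, or if a joint passes its speed limit or range.

ROBOT

A 6-joint arm with a two-finger parallel gripper is mounted at the origin on the work surface. World frame = base frame: x ahead of the robot, y to its left, z up, the work surface at z = 0. Lengths are in m, angles in rad, forces in N, time in s.
With the tool pointing down it reaches from about 0.3 to 0.875 m from the base axis. Payload 4.2 kg.
Tool frame: the origin (TCP) lies where the fingers leave the gripper's body, on its centre line; the fingertips stand 73 mm ahead of it and the grasp point (between the pads) lies 54 mm ahead of it (robot.grip_point_offset is the distance from the TCP to the grasp point, in m); z points along the fingers, y is the line along which they close (so a half turn about z gives the same grasp; the last joint's range is limited). The gripper opens to 85 mm and grips with 20 to 120 N. Pads are 22 mm wide; open, the fingers measure 114 mm over their backs; the gripper's body (76 mm by 85 mm) begins 54 mm behind the grasp point. The pads swing forward as they close: fully open they stand 13 mm farther back than shut.
Start: joints at [-1.342, 0.32, 1.565, -0, 1.257, -0.02], TCP at [0.142, -0.557, 0.304] pointing down, gripper open.
Joint ranges: [-3.11, 3.11], [-0.84, 2.01], [0.21, 2.61], [-1.34, 4.49], [0.05, 2.63], [-2.56, 2.56]. Speed limits (rad/s): [2.57, 2.57, 3.14, 3.14, 3.14, 3.14].

INTERFACE

Orientations are given as a 3x3 rotation matrix whose columns are the frame's x, y, z axes.
In Python, from rig import robot, vision gives the robot as it stands.
- The arm moves only by the tool carry_out, never from a script. Its argument "targets" is a list of rows, each a list of 3 entries, a list of its own where there are three numbers: the shift along the tool's x, y, z in m, then the turn, a rotation vector about the tool's x, y, z in rad, then the closure, from -1 (fully open) to 1 (shut). In form: [[[tx, ty, tz], [ax, ay, az], jaw], ...]. A call has 1 to 5 rows; each row is the pose to reach, as a shift and turn from the pose commanded when the call began, along the tool's axes at that moment; what a row does not reach only later rows make up. A row lasts 1/12 s, in which the tool goes at most 41.7 mm and 7.16 degrees, less where a joint would pass 70% of its speed; a pose out of reach is approached as far as the arm can. A call with a gripper value outside its range is refused whole. The fingers move at their own pace and stop on an object; "force" is the grip in N (left out, the last holds). Time passes only in rows, so rows that repeat a pose let the fingers close. It gives the time, the measured TCP pose, the force, the opening and the grip force at its end, in the units of the state.
- robot.read_state(): the state, without advancing time (a new reading comes with each control period).
- vision.capture(name): name is "scene" or "top" or "wrist"; returns the picture (384x512x3 uint8, blue, green, red); there is no depth.
- vision.calibration(name): a dict with "fx", "fy", "cx", "cy" (pixels), "view" (4x4, takes a point from world to camera coordinates). Camera axes: x right, y down, z forward; pixel columns grow to the right and rows downward; lengths in m; the calibration is good to about 2 mm. A picture is of the moment at which its call begins: read the wrist's pose just before it. calibration takes no time and is no camera call; for the wrist camera it gives the pose at the moment of the call.
- robot.close_job(): hands the job in; it is judged then, once.
The state is a dict: "time": time; "qpos": joint angles; "dq": joint speeds; "effort": joint torques, N m; "eef_pos": TCP position; "ee_rot": TCP orientation; "wrist_force": force on the tool from outside, world axes, zero at the start; "ft_torque": the same for the moment, N m; "opening": opening from 0.0 (shut) to 1.0 (fully open); "grasp_force": force on a finger pad.
Only numpy, scipy, OpenCV 4.12 (cv2) and the standard library are available. Lean on these libraries where they do the work, as an engineer would, in place of code of your own. Each camera call takes 0.05 s, during which the arm holds its last target. There are 200 camera calls.

## Working session

There is one attempt and no reset: what is moved stays moved. The work goes in short steps, Python scripts to look and compute and a tool call to move; the robot and the scene stay as the last step left them, time stands still between calls to the robot, and variables do not carry over. Pictures are saved under pics/ and viewed, at most 14 in all, crops included, and the job is handed in when it is done.

Besides the shell and the picture viewer there is one more tool, called after "Emit:" by a JSON object that holds its "api" and its "payload". carry_out: Moves the arm, as the interface text tells. Its arguments: {"type":"object","properties":{"targets":{"type":"array","items":{"type":"array"}},"force":{"type":"number"}},"required":["targets"]}

```bash
ls; mkdir -p pics; python3 - <<'E'
from rig import robot, vision
import cv2,json
s=robot.read_state();print(s)
for n in("top","scene"):
    im=vision.capture(n);cv2.imwrite(f"pics/{n}0.png",im);c=vision.calibration(n);print(n,c)
E
```

```text
pics
{'time': 0.0, 'qpos': array([-1.34201254e+00,  3.20263225e-01,  1.56568689e+00, -1.32206210e-05,
        1.25740020e+00, -2.00040354e-02]), 'dq': array([ 2.31563777e-03, -5.15457074e-04,  1.61705235e-03, -2.57552947e-05,
       -1.47291657e-03,  1.33900453e-03]), 'effort': array([ 1.62126220e-03, -4.15520418e+01, -2.34156847e+01, -2.41876951e-04,
        8.06482276e-03,  5.81835721e-06]), 'eef_pos': array([ 0.14149628, -0.55694973,  0.30309557]), 'ee_rot': array([[ 9.69210605e-01,  2.46232887e-01, -4.10874703e-04],
       [ 2.46233229e-01, -9.69209098e-01,  1.70901020e-03],
       [ 2.25910153e-05, -1.75756181e-03, -9.99998455e-01]]), 'wrist_force': array([ 1.08672769, -0.03030582,  0.14031284]), 'ft_torque': array([ 0.00519801,  0.03513172, -0.00246909]), 'grasp_force': 0.0, 'opening': 0.9960875024387379}
top {'fx': 414.053510186962, 'fy': 414.053510186962, 'cx': 265.4412469666236, 'cy': 192.50847943963504, 'view': array([[ 0.01160717, -0.99981506,  0.01533387, -0.00306693],
       [-0.99318979, -0.01330541, -0.11574547,  0.50108146],
       [ 0.11592809, -0.01388597, -0.99316054,  0.85604894],
       [ 0.        ,  0.        ,  0.        ,  1.        ]])}
scene {'fx': 380.09886891964675, 'fy': 380.09886891964675, 'cx': 259.77638995518794, 'cy': 194.57606899867397, 'view': array([[ 0.83816848,  0.54539749, -0.00389586, -0.40928192],
       [ 0.43909895, -0.67901111, -0.58833326, -0.19058865],
       [-0.32352081,  0.49141172, -0.80860918,  1.06181513],
       [ 0.        ,  0.        ,  0.        ,  1.        ]])}
```

View pics/top0.png

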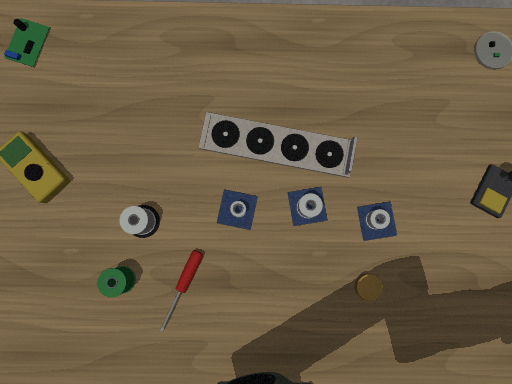

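View pics/scene0.png

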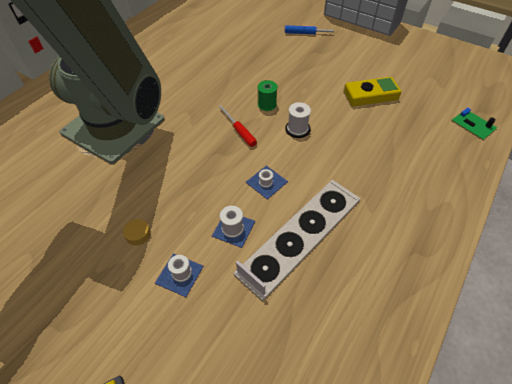

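The top view shows:
- Marks at (225,134), (260,141), (295,147) and (330,154), with the end plate at the right end near (351,155).
- White reels at (134,220), which is on the black stand, and at (238,209), (310,206) and (378,218).
- The green look-alike at (112,282), which I'll leave alone.

Next I'll enlarge this area and measure it.

```bash
cat > h.py <<'E'
import numpy as np, cv2
from rig import robot, vision
def ray(c,u,v,z):
    R=c["view"][:3,:3];t=c["view"][:3,3];o=-R.T@t
    d=R.T@np.array([(u-c["cx"])/c["fx"],(v-c["cy"])/c["fy"],1.])
    return o+d*(z-o[2])/d[2]
def proj(c,p):
    q=c["view"][:3,:3]@p+c["view"][:3,3]; return np.array([c["fx"]*q[0]/q[2]+c["cx"],c["fy"]*q[1]/q[2]+c["cy"]])
E
python3 - <<'E'
from h import *
im=cv2.imread("pics/top0.png");c=vision.calibration("top")
cr=im[100:300,95:415];cv2.imwrite("pics/crop0.png",cv2.resize(cr,(800,500),interpolation=cv2.INTER_CUBIC))
for m in[(225,134),(260,141),(295,147),(330,154)]:
    g=im[m[1]-5:m[1]+6,m[0]-5:m[0]+6].min(2).astype(float);w=np.clip(g-60,0,None)
    ys,xs=np.mgrid[-5:6,-5:6];u=m[0]+(w*xs).sum()/w.sum();v=m[1]+(w*ys).sum()/w.sum()
    print("mark",ray(c,u,v,.014).round(4))
for n,(u,v) in dict(s=(134,220),a=(238,209),c=(310,206),b=(378,218)).items():
    w=im[v-24:v+24,u-24:u+24];print(n,[ray(c,u,v,.004+h).round(3)[:2] for h in(.03,.042,.054,.066)])
E
```

```text
mark [0.633  0.0936 0.014 ]
mark [0.6191 0.017  0.014 ]
mark [ 0.6053 -0.0597  0.014 ]
mark [ 0.5912 -0.1368  0.014 ]
s [array([0.439, 0.279]), array([0.438, 0.275]), array([0.438, 0.271]), array([0.437, 0.268])]
a [array([0.465, 0.061]), array([0.464, 0.06 ]), array([0.463, 0.06 ]), array([0.462, 0.059])]
c [array([ 0.473, -0.092]), array([ 0.472, -0.09 ]), array([ 0.471, -0.089]), array([ 0.47 , -0.087])]
b [array([ 0.449, -0.236]), array([ 0.449, -0.233]), array([ 0.448, -0.229]), array([ 0.447, -0.226])]
```

View pics/crop0.png

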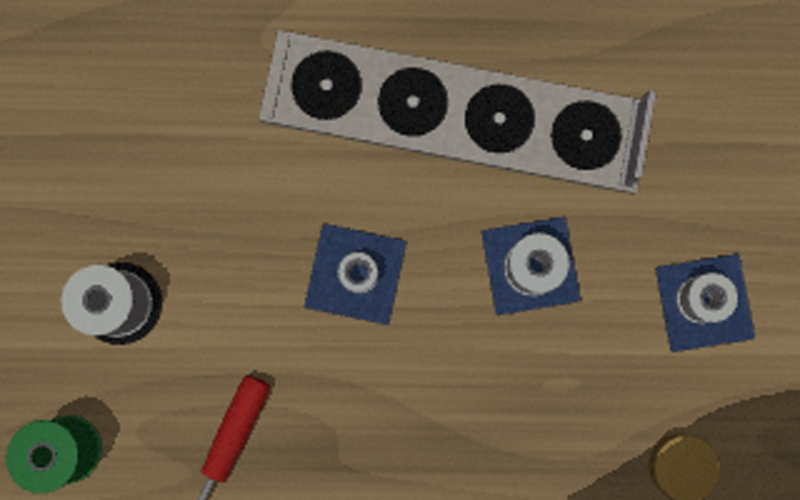

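The crop confirms which is which. The white reel on the black disc, crop (96,300), has the largest flange, so it is reel_d. The same-size green one at crop (42,457) is the look-alike. The reels on pads, in crop pixels, are a (358,271), c (539,264) and b (710,297). Next I'll fit the flange rings to check sizes and positions.

```bash
cat >> h.py <<'E'
from scipy.optimize import minimize
def ringfit(im,c,p0,H,D,base=.004):
    g=cv2.GaussianBlur(im.min(2),(0,0),.7).astype(np.float32)
    th=np.linspace(0,2*np.pi,90,endpoint=False);C=np.c_[np.cos(th),np.sin(th),0*th]
    def S(p,r): 
        q=np.array([proj(c,np.array([p[0],p[1],base+H])+r*k) for k in C],np.float32)
        return cv2.remap(g,q[None,:,0],q[None,:,1],cv2.INTER_LINEAR).mean()
    R=D/2
    f=lambda p:-(S(p,R-.003)+S(p,R-.005)+S(p,.0115)-S(p,R+.002)-S(p,R+.004)-S(p,.006)-0)
    best=min(((p0[0]+dx,p0[1]+dy) for dx in np.arange(-.012,.013,.004) for dy in np.arange(-.012,.013,.004)),key=f)
    r=minimize(f,best,method="Nelder-Mead",options=dict(initial_simplex=[best,(best[0]+.002,best[1]),(best[0],best[1]+.002)]))
    return r.x,-r.fun
SZ=dict(a=(.03,.034),b=(.042,.042),c=(.054,.05),d=(.066,.058))
def goto(p,rz=None):
    """shift along tool axes from measured TCP to p"""
    s=robot.read_state();return (s["ee_rot"].T@(np.array(p)-s["eef_pos"])).round(4)
E
python3 - <<'E'
from h import *
im=cv2.imread("pics/top0.png");c=vision.calibration("top")
P=dict(s=(.437,.268),a=(.465,.061),c=(.471,-.089),b=(.449,-.233))
for n,p in P.items():
    for k,(H,D) in SZ.items():
        x,s=ringfit(im,c,p,H,D);print(n,k,x.round(4),round(float(s)))
s=robot.read_state();y=np.array([.984,-.178,0]);y/=np.linalg.norm(y);z=np.array([0,0,-1.]);R=np.c_[np.cross(y,z),y,z]
from scipy.spatial.transform import Rotation as Ro
print(Ro.from_matrix(s["ee_rot"].T@R).as_rotvec(), goto([.449,-.233,.25]))
E
```

```text
s a [0.424  0.2566] 58
s b [0.4387 0.2775] 61
s c [0.4386 0.2693] 142
s d [0.4381 0.2696] 235
a a [0.4657 0.0617] 261
a b [0.4643 0.0616] 174
a c [0.4642 0.0605] 79
a d [0.463  0.0599] 82
c a [ 0.4656 -0.0946] 49
c b [ 0.4773 -0.0914] 155
c c [ 0.4735 -0.0891] 261
c d [ 0.4706 -0.085 ] 175
b a [ 0.4485 -0.2398] 108
b b [ 0.4475 -0.2362] 255
b c [ 0.445 -0.229] 153
b d [ 0.4402 -0.2258] 80
[-1.34596465e-03 -9.36128025e-04 -1.14305533e+00] [ 0.3778 -0.2382  0.0536]
```

The sizes are unambiguous: d is on the stand, and a, c and b match their pads. I'll move to the working orientation, with the jaws closing across the rack.

Emit:
{"api": "carry_out", "payload": {"targets": [[[0.03, -0.02, 0.01], [0, 0, -0.115], -1], [[0.065, -0.042, 0.02], [0, 0, -0.23], -1], [[0.1, -0.064, 0.03], [0, 0, -0.345], -1], [[0.135, -0.086, 0.04], [0, 0, -0.46], -1], [[0.17, -0.108, 0.05], [0, 0, -0.571], -1]], "force": 40}}

```text
time: 0.52
eef_pos: [0.2781, -0.4115, 0.254]
ee_rot: [[0.679, 0.734, -0.0], [0.734, -0.679, 0.0], [0.0, -0.0, -1.0]]
wrist_force: [-0.0, -0.1, 0.7]
opening: 1.001
grasp_force: 0.0
```

```bash
cat > st.py <<'E'
from h import *
import sys
from scipy.spatial.transform import Rotation as Ro
s=robot.read_state();y=np.array([.984,-.178,0]);y/=np.linalg.norm(y);z=np.array([0,0,-1.]);R=np.c_[np.cross(y,z),y,z]
print(s["time"],s["eef_pos"].round(4),"q",s["qpos"].round(2),"op",round(s["opening"],3),"gf",round(s["grasp_force"],1),"wf",s["wrist_force"].round(1))
print("turn",Ro.from_matrix(s["ee_rot"].T@R).as_rotvec().round(4))
for a in sys.argv[1:]: print(a,goto(eval(a)))
E
python3 st.py "(.449,-.2,.25)" "(.438,.2696,.25)"
```

```text
0.5167 [ 0.2781 -0.4115  0.254 ] q [-1.    0.24  1.82  0.    1.09 -0.25] op 1.001 gf 0.0 wf [-0.  -0.1  0.7]
turn [-4.000e-04 -3.000e-04 -5.672e-01]
(.449,-.2,.25) [ 0.2713 -0.0181  0.0041]
(.438,.2696,.25) [ 0.6087 -0.345   0.0043]
```

Emit:
{"api": "carry_out", "payload": {"targets": [[[0.04, -0.003, 0], [0, 0, -0.115], -1], [[0.08, -0.006, 0], [0, 0, -0.23], -1], [[0.12, -0.009, 0], [0, 0, -0.345], -1], [[0.16, -0.012, 0], [0, 0, -0.46], -1], [[0.2, -0.015, 0], [0, 0, -0.569], -1]]}}

```text
time: 0.93
eef_pos: [0.4036, -0.2549, 0.2545]
ee_rot: [[0.176, 0.984, -0.0], [0.984, -0.176, 0.0], [0.0, -0.0, -1.0]]
wrist_force: [0.4, -1.1, -0.2]
opening: 0.997
grasp_force: 0.0
```

```bash
python3 st.py "(.438,.2696,.25)"
```

```text
0.9333 [ 0.4036 -0.2549  0.2545] q [-0.59  0.21  1.86 -0.    1.08 -0.41] op 0.997 gf 0.0 wf [ 0.4 -1.1 -0.2]
turn [-0.0003 -0.      0.0024]
(.438,.2696,.25) [ 0.5224 -0.0583  0.0046]
```

Emit:
{"api": "carry_out", "payload": {"targets": [[[0.04, -0.005, 0], [0, 0, 0], -1], [[0.08, -0.01, 0], [0, 0, 0], -1], [[0.12, -0.015, 0], [0, 0, 0], -1], [[0.16, -0.02, 0], [0, 0, 0], -1], [[0.2, -0.025, 0], [0, 0, 0], -1]]}}

```text
time: 1.35
eef_pos: [0.414, -0.0537, 0.2545]
ee_rot: [[0.181, 0.983, -0.0], [0.983, -0.181, -0.0], [-0.0, -0.0, -1.0]]
wrist_force: [1.4, 0.9, -0.1]
opening: 1.002
grasp_force: 0.0
```

Emit:
{"api": "carry_out", "payload": {"targets": [[[0.04, -0.005, 0], [0, 0, 0], -1], [[0.08, -0.01, 0], [0, 0, 0], -1], [[0.12, -0.015, 0], [0, 0, 0], -1], [[0.16, -0.02, 0], [0, 0, 0], -1], [[0.2, -0.025, 0], [0, 0, 0], -1]]}}

```text
time: 1.77
eef_pos: [0.4256, 0.1476, 0.2546]
ee_rot: [[0.181, 0.984, -0.0], [0.984, -0.181, -0.0], [-0.0, -0.0, -1.0]]
wrist_force: [0.1, 0.0, 0.5]
opening: 1.001
grasp_force: 0.0
```

Emit:
{"api": "carry_out", "payload": {"targets": [[[0.04, -0.003, 0], [0, 0, 0], -1], [[0.08, -0.005, 0], [0, 0, 0], -1], [[0.11, -0.008, 0], [0, 0, 0], -1], [[0.11, -0.008, 0], [0, 0, 0], -1], [[0.11, -0.008, 0], [0, 0, 0], -1]]}}

```text
time: 2.18
eef_pos: [0.4379, 0.2565, 0.254]
ee_rot: [[0.178, 0.984, -0.001], [0.984, -0.178, -0.001], [-0.001, -0.001, -1.0]]
wrist_force: [-0.5, -0.1, -0.2]
opening: 1.001
grasp_force: 0.0
```

```bash
python3 st.py "(.438,.2696,.25)"; python3 - <<'E'
from h import *
c=vision.calibration("wrist");im=vision.capture("wrist");cv2.imwrite("pics/w1.png",im)
print(proj(c,np.array([.438,.2696,.07])), (-c["view"][:3,:3].T@c["view"][:3,3]).round(3))
print(ringfit(im,c,(.438,.2696),*SZ["d"]))
t=vision.calibration("top");print(ringfit(vision.capture("top"),t,(.438,.2696),*SZ["d"]))
E
```

```text
2.1833 [0.4379 0.2565 0.254 ] q [ 0.51  0.25  1.79 -0.    1.1   0.69] op 1.001 gf 0.0 wf [-0.5 -0.1 -0.2]
turn [-0.001   0.0012 -0.    ]
(.438,.2696,.25) [ 0.013  -0.0022  0.004 ]
[253.45298069 173.51142591] [0.451 0.331 0.324]
(array([0.4363293 , 0.26913038]), np.float64(369.31329345703125))
(array([0.43819937, 0.26997053]), np.float64(244.15792846679688))
```

View pics/w1.png

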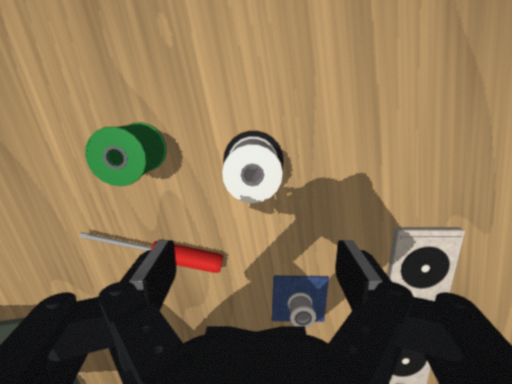

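The wrist view shows reel_d on the black stand at (253,175), with the green look-alike well clear at (116,157). The wrist fit and the top fit agree to 2 mm, so I'll aim for their mean and descend.

Emit:
{"api": "carry_out", "payload": {"targets": [[[0.0127, -0.003, 0.0], [0, 0, 0], -1], [[0.0127, -0.003, 0.04], [0, 0, 0], -1], [[0.0127, -0.003, 0.08], [0, 0, 0], -1], [[0.0127, -0.003, 0.12], [0, 0, 0], -1], [[0.0127, -0.003, 0.145], [0, 0, 0], -1]]}}

```text
time: 2.7
eef_pos: [0.4362, 0.2669, 0.1068]
ee_rot: [[0.183, 0.983, -0.003], [0.983, -0.183, -0.002], [-0.003, -0.003, -1.0]]
wrist_force: [-0.9, -0.3, 0.2]
opening: 0.998
grasp_force: 0.0
```

Emit:
{"api": "carry_out", "payload": {"targets": [[[0, 0, 0.007], [0, 0, 0], -1], [[0, 0, 0.013], [0, 0, 0], -1], [[0, 0, 0.013], [0, 0, 0], -1], [[0, 0, 0.013], [0, 0, 0], -1]]}}

```text
time: 3.03
eef_pos: [0.4386, 0.2687, 0.0981]
ee_rot: [[0.182, 0.983, 0.003], [0.983, -0.182, 0.001], [0.002, 0.002, -1.0]]
wrist_force: [-0.2, 1.1, 0.7]
opening: 0.999
grasp_force: 0.0
```

```bash
python3 st.py "(.4373,.2695,.096)"
```

```text
3.0333 [0.4386 0.2687 0.0981] q [ 0.53  0.45  1.97 -0.    0.72  0.71] op 0.999 gf 0.0 wf [-0.2  1.1  0.7]
turn [ 0.0022 -0.0019 -0.0037]
(.4373,.2695,.096) [ 0.0006 -0.0014  0.0021]
```

Emit:
{"api": "carry_out", "payload": {"targets": [[[0, -0.001, 0], [0, 0, 0], -0.2], [[0, -0.001, 0], [0, 0, 0], 0.2], [[0, -0.001, 0], [0, 0, 0], 1], [[0, -0.001, 0], [0, 0, 0], 1], [[0, -0.001, 0], [0, 0, 0], 1]], "force": 40}}

```text
time: 3.45
eef_pos: [0.4368, 0.2689, 0.0984]
ee_rot: [[0.182, 0.983, 0.002], [0.983, -0.182, 0.001], [0.002, 0.001, -1.0]]
wrist_force: [-1.9, -1.2, 7.0]
opening: 0.68
grasp_force: 42.1
```

```bash
python3 st.py "(.4373,.2695,.096)"; python3 - <<'E'
from h import *
t=vision.calibration("top");im=vision.capture("top");cv2.imwrite("pics/t2.png",im)
E
```

```text
3.45 [0.4368 0.2689 0.0984] q [0.53 0.45 1.97 0.   0.72 0.71] op 0.68 gf 42.1 wf [-1.9 -1.2  7. ]
turn [ 0.0014 -0.0016 -0.0036]
(.4373,.2695,.096) [0.0007 0.0004 0.0024]
```

Gripped at 57.8 mm. I'll lift straight up, slowly while the reel is still on the spindle.

Emit:
{"api": "carry_out", "payload": {"targets": [[[0, 0, -0.006], [0, 0, 0], 1], [[0, 0, -0.014], [0, 0, 0], 1], [[0, 0, -0.024], [0, 0, 0], 1], [[0, 0, -0.036], [0, 0, 0], 1], [[0, 0, -0.05], [0, 0, 0], 1]]}}

```text
time: 3.92
eef_pos: [0.4362, 0.2683, 0.1474]
ee_rot: [[0.181, 0.984, -0.001], [0.984, -0.181, -0.001], [-0.001, -0.001, -1.0]]
wrist_force: [0.4, -0.1, -5.0]
opening: 0.676
grasp_force: 44.1
```

Emit:
{"api": "carry_out", "payload": {"targets": [[[0, 0, -0.02], [0, 0, 0], 1], [[0, 0, -0.04], [0, 0, 0], 1], [[0, 0, -0.07], [0, 0, 0], 1], [[0, 0, -0.08], [0, 0, 0], 1], [[0, 0, -0.08], [0, 0, 0], 1]]}}

```text
time: 4.33
eef_pos: [0.4378, 0.2692, 0.2298]
ee_rot: [[0.181, 0.983, 0.006], [0.983, -0.181, 0.004], [0.005, 0.006, -1.0]]
wrist_force: [-0.5, -0.3, -4.7]
opening: 0.679
grasp_force: 44.6
```

```bash
python3 st.py "(.5912,-.1368,.23)"; python3 - <<'E'
from h import *
im=vision.capture("scene");cv2.imwrite("pics/s3.png",cv2.resize(im[40:260,180:440],(780,660))[:600])
E
```

```text
4.3333 [0.4378 0.2692 0.2298] q [ 0.53  0.28  1.82 -0.    1.03  0.71] op 0.679 gf 44.6 wf [-0.5 -0.3 -4.7]
turn [ 0.0056 -0.0046 -0.003 ]
(.5912,-.1368,.23) [-0.3716  0.2243 -0.0006]
```

View pics/s3.png

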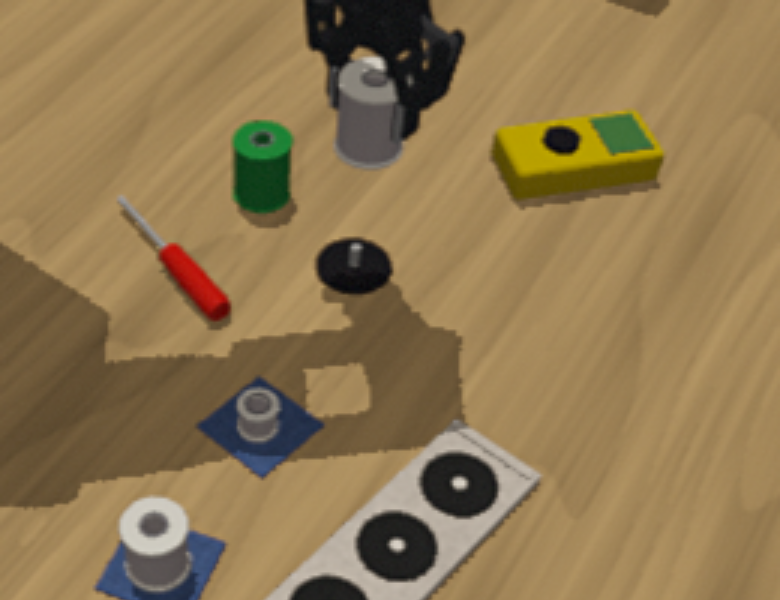

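The spindle stand stayed upright in place at (355,262) in the crop, and the reel is off it. Moving to hover over the mark beside the plate.

Emit:
{"api": "carry_out", "payload": {"targets": [[[-0.034, 0.0204, 0], [0, 0, 0], 1], [[-0.068, 0.0408, 0], [0, 0, 0], 1], [[-0.102, 0.0612, 0], [0, 0, 0], 1], [[-0.136, 0.0816, 0], [0, 0, 0], 1], [[-0.17, 0.102, 0], [0, 0, 0], 1]]}}

```text
time: 4.8
eef_pos: [0.5053, 0.081, 0.2245]
ee_rot: [[0.181, 0.984, -0.004], [0.984, -0.181, -0.001], [-0.001, -0.004, -1.0]]
wrist_force: [0.2, 0.4, -5.3]
opening: 0.676
grasp_force: 44.7
```

Emit:
{"api": "carry_out", "payload": {"targets": [[[-0.034, 0.0204, 0], [0, 0, 0], 1], [[-0.068, 0.0408, 0], [0, 0, 0], 1], [[-0.102, 0.0612, 0], [0, 0, 0], 1], [[-0.136, 0.0816, 0], [0, 0, 0], 1], [[-0.17, 0.102, 0], [0, 0, 0], 1]]}}

```text
time: 5.22
eef_pos: [0.5749, -0.1046, 0.2241]
ee_rot: [[0.181, 0.983, -0.005], [0.983, -0.181, 0.001], [0.0, -0.005, -1.0]]
wrist_force: [1.0, 0.4, -6.5]
opening: 0.676
grasp_force: 44.7
```

Emit:
{"api": "carry_out", "payload": {"targets": [[[-0.02, 0.012, 0], [0, 0, 0], 1], [[-0.0316, 0.0203, 0], [0, 0, 0], 1], [[-0.0316, 0.0203, 0], [0, 0, 0], 1], [[-0.0316, 0.0203, 0], [0, 0, 0], 1], [[-0.0316, 0.0203, 0], [0, 0, 0], 1]]}}

```text
time: 5.63
eef_pos: [0.589, -0.1362, 0.2255]
ee_rot: [[0.18, 0.984, -0.003], [0.984, -0.18, 0.001], [0.001, -0.003, -1.0]]
wrist_force: [-0.3, -0.0, -3.9]
opening: 0.672
grasp_force: 44.8
```

```bash
cat >> h.py <<'E'
M=[np.array(m) for m in((.5912,-.1368),(.6053,-.0597),(.6191,.017),(.633,.0936))]
def dot(im,c,m):
    u0,v0=proj(c,np.array([*m,.014]))
    if not(15<u0<497 and 15<v0<369): return None
    u,v=int(round(u0)),int(round(v0));k=9
    g=im[v-k:v+k+1,u-k:u+k+1].min(2).astype(float);ys,xs=np.mgrid[-k:k+1,-k:k+1]
    w=np.clip(g-np.median(g)-50,0,None)*(np.hypot(xs,ys)<k)
    if w.sum()==0:return None
    return ray(c,u+(w*xs).sum()/w.sum(),v+(w*ys).sum()/w.sum(),.014)[:2]
E
python3 st.py "(.5912,-.1368,.23)"; python3 - <<'E'
from h import *
c=vision.calibration("wrist");im=vision.capture("wrist");cv2.imwrite("pics/w4.png",im)
for m in M: print(m,proj(c,np.array([*m,.014])).round(),dot(im,c,m))
t=vision.calibration("top");it=vision.capture("top");cv2.imwrite("pics/t4.png",it)
E
```

```text
5.6333 [ 0.589  -0.1362  0.2255] q [-0.25  0.42  1.61  0.    1.11 -0.07] op 0.672 gf 44.8 wf [-0.3 -0.  -3.9]
turn [-0.0033 -0.0009 -0.0023]
(.5912,-.1368,.23) [-0.0002  0.0022 -0.0045]
[ 0.5912 -0.1368] [258. 180.] [ 0.58931612 -0.139563  ]
[ 0.6053 -0.0597] [259. 102.] [ 0.60332366 -0.06010742]
[0.6191 0.017 ] [259.  10.] None
[0.633  0.0936] [ 259. -101.] None
```

View pics/w4.png

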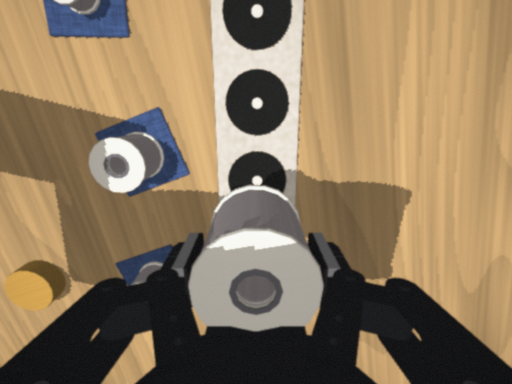

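The wrist view shows reel_d in the jaws at (256,290), mark 4's dot just behind it at (258,181), and mark 3 at (258,103). I'll fit the held reel against the tool position to resolve the roughly 2 mm camera bias.

```bash
python3 - <<'E'
from h import *
s=robot.read_state();p=s["eef_pos"];R=s["ee_rot"]
c=vision.calibration("wrist");im=cv2.imread("pics/w4.png")
H,D=SZ["d"]
for n,cc,i in(("wrist",c,im),("top",vision.calibration("top"),cv2.imread("pics/t4.png"))):
    x,f=ringfit(i,cc,p[:2],H,D,base=p[2]-.0944); print(n,x.round(4),f,"tool offs",(R.T@np.array([*(x-p[:2]),0]))[:2].round(4))
E
```

```text
wrist [ 0.5903 -0.1322] 217.97604370117188 tool offs [0.0039 0.0003]
top [ 0.5729 -0.1477] 26.810935974121094 tool offs [-0.0145 -0.014 ]
```

```bash
python3 - <<'E'
from h import *
s=robot.read_state();p=s["eef_pos"];R=s["ee_rot"]
c=vision.calibration("wrist");im=cv2.imread("pics/w4.png")
H,D=SZ["d"]
for dz in(-.012,-.008,-.004,0,.004,.008,.012):
    x,f=ringfit(im,c,p[:2],H,D,base=p[2]-.0944+dz); print(dz,"tool offs",(R.T@np.array([*(x-p[:2]),0]))[:2].round(4),round(float(f)))
for r,z in((.0085,0),(.029,0),(.029,-.066)):
    for dx in (0,.004):
        top=np.array([p[0],p[1],p[2]-.0944+.066+z])+R[:,0]*dx
        print(r,z,dx,"ctr",proj(c,top).round(1),"±x",proj(c,top+R[:,0]*r).round(1),proj(c,top-R[:,0]*r).round(1),"±y",proj(c,top+R[:,1]*r).round(1),proj(c,top-R[:,1]*r).round(1))
cv2.imwrite("pics/w4c.png",cv2.resize(im[160:340,170:345],(700,720),interpolation=cv2.INTER_CUBIC)[:600])
E
```

```text
-0.012 tool offs [-0.0038 -0.0005] 241
-0.008 tool offs [-0.0014 -0.0004] 254
-0.004 tool offs [ 0.001  -0.0005] 245
0 tool offs [0.0039 0.0003] 218
0.004 tool offs [ 0.0032 -0.0003] 226
0.008 tool offs [ 0.0059 -0.0003] 213
0.012 tool offs [ 0.0078 -0.0003] 186
0.0085 0 0 ctr [256.3 292. ] ±x [256.3 274.7] [256.3 308.6] ±y [276.3 292. ] [236.2 292. ]
0.0085 0 0.004 ctr [256.3 284. ] ±x [256.3 266.3] [256.3 300.9] ±y [276.6 283.9] [236. 284.]
0.029 0 0 ctr [256.3 292. ] ±x [256.4 229.6] [256.2 345.8] ±y [324.7 292. ] [187.8 292. ]
0.029 0 0.004 ctr [256.3 284. ] ±x [256.4 220.2] [256.2 338.8] ±y [325.4 283.9] [187.1 284. ]
0.029 -0.066 0 ctr [256.  226.2] ±x [256.1 183.5] [256. 265.] ±y [300.5 226.2] [211.6 226.2]
0.029 -0.066 0.004 ctr [256.  220.6] ±x [256.1 177.2] [256.  259.9] ±y [300.8 220.6] [211.3 220.6]
```

View pics/w4c.png

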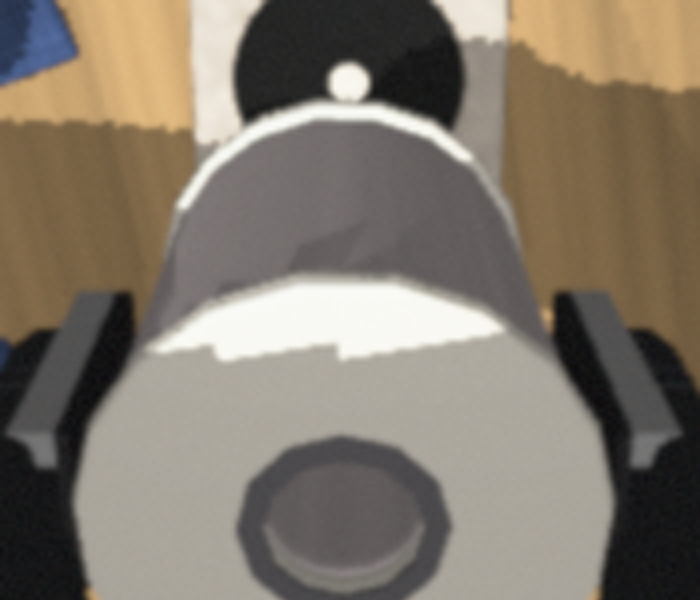

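The predicted rim pixels for zero in-hand offset match the crop: bore top 274.7 against 275.5 seen, flange front 229.6 against 228. So the reel is centred in the jaws and the wrist camera is accurate near the hand. The mark 4 dot is at (257.25,180.5).

```bash
python3 - <<'E'
from h import *
c=vision.calibration("wrist");s=robot.read_state();im=cv2.imread("pics/w4.png")
m4=ray(c,257.25,180.5,.014);m3=np.array([*dot(im,c,M[1]),.014]);print(m4.round(4),m3.round(4),np.linalg.norm(m4-m3))
print((s["ee_rot"].T@(m4-s["eef_pos"])).round(4),(s["ee_rot"].T@(m3-m4)).round(4))
E
```

```text
[ 0.5905 -0.1376  0.014 ] [ 0.6039 -0.06    0.014 ] 0.07867601923922418
[-0.0014  0.0018  0.2123] [ 0.0787 -0.0007  0.    ]
```

Emit:
{"api": "carry_out", "payload": {"targets": [[[-0.001, 0.0016, 0.035], [0, 0, 0], 1], [[-0.001, 0.0016, 0.07], [0, 0, 0], 1], [[-0.001, 0.0016, 0.095], [0, 0, 0], 1], [[-0.001, 0.0016, 0.105], [0, 0, 0], 1], [[-0.001, 0.0016, 0.105], [0, 0, 0], 1]]}}

```text
time: 6.15
eef_pos: [0.5897, -0.1375, 0.1193]
ee_rot: [[0.18, 0.984, -0.006], [0.984, -0.18, 0.002], [0.0, -0.006, -1.0]]
wrist_force: [-1.0, -0.4, -5.3]
opening: 0.682
grasp_force: 44.8
```

Emit:
{"api": "carry_out", "payload": {"targets": [[[0, 0, 0], [0, 0, 0], 1], [[0, 0, 0], [0, 0, 0], 1]]}}

```text
time: 6.32
eef_pos: [0.5927, -0.1388, 0.1238]
ee_rot: [[0.18, 0.984, 0.004], [0.984, -0.18, -0.001], [-0.0, 0.004, -1.0]]
wrist_force: [0.2, -0.8, -4.1]
opening: 0.676
grasp_force: 44.9
```

```bash
python3 st.py "(.5907,-.1373,.1084)"
```

```text
6.3167 [ 0.5927 -0.1388  0.1238] q [-0.25  0.53  1.72 -0.    0.89 -0.07] op 0.676 gf 44.9 wf [ 0.2 -0.8 -4.1]
turn [ 0.0043  0.0004 -0.0025]
(.5907,-.1373,.1084) [ 0.0011 -0.0023  0.0154]
```

Emit:
{"api": "carry_out", "payload": {"targets": [[[0, 0, 0.006], [0, 0, 0], 1], [[0, 0, 0.01], [0, 0, 0], 1], [[0, 0, 0.01], [0, 0, 0], 1], [[0, 0, 0.01], [0, 0, 0], 1], [[0, 0, 0.01], [0, 0, 0], 1]]}}

```text
time: 6.73
eef_pos: [0.5914, -0.1389, 0.112]
ee_rot: [[0.181, 0.983, 0.0], [0.983, -0.181, -0.0], [-0.0, 0.0, -1.0]]
wrist_force: [1.0, 0.6, -5.1]
opening: 0.676
grasp_force: 45.0
```

Emit:
{"api": "carry_out", "payload": {"targets": [[[0, 0, 0], [0, 0, 0], 1], [[0, 0, 0], [0, 0, 0], 1], [[0, 0, 0], [0, 0, 0], 1]]}}

```text
time: 6.98
eef_pos: [0.5914, -0.1389, 0.1118]
ee_rot: [[0.181, 0.983, 0.0], [0.983, -0.181, -0.0], [-0.0, 0.0, -1.0]]
wrist_force: [0.1, 0.9, -4.7]
opening: 0.673
grasp_force: 45.0
```

```bash
python3 st.py "(.5907,-.1373,.1084)"
```

```text
6.9833 [ 0.5914 -0.1389  0.1118] q [-0.25  0.54  1.73 -0.    0.87 -0.07] op 0.673 gf 45.0 wf [ 0.1  0.9 -4.7]
turn [ 0.0003  0.0001 -0.0031]
(.5907,-.1373,.1084) [ 0.0014 -0.001   0.0034]
```

Emit:
{"api": "carry_out", "payload": {"targets": [[[0.0014, -0.001, 0.001], [0, 0, 0], 1], [[0.0014, -0.001, 0.002], [0, 0, 0], 1], [[0.0014, -0.001, 0.003], [0, 0, 0], 1], [[0.0014, -0.001, 0.003], [0, 0, 0], 1], [[0.0014, -0.001, 0.003], [0, 0, 0], 1]]}}

```text
time: 7.4
eef_pos: [0.5906, -0.1373, 0.1086]
ee_rot: [[0.181, 0.983, -0.0], [0.983, -0.181, -0.0], [-0.0, -0.0, -1.0]]
wrist_force: [-0.4, 0.3, -5.0]
opening: 0.675
grasp_force: 45.0
```

```bash
python3 st.py "(.5907,-.1373,.1084)"
```

```text
7.4 [ 0.5906 -0.1373  0.1086] q [-0.25  0.55  1.74 -0.    0.86 -0.07] op 0.675 gf 45.0 wf [-0.4  0.3 -5. ]
turn [-0.0001  0.0001 -0.0031]
(.5907,-.1373,.1084) [-0.      0.0001  0.0002]
```

Emit:
{"api": "carry_out", "payload": {"targets": [[[0, 0, 0.0008], [0, 0, 0], 1], [[0, 0, 0.0015], [0, 0, 0], 1], [[0, 0, 0.0015], [0, 0, 0], 1]]}}

```text
time: 7.65
eef_pos: [0.5906, -0.1374, 0.1084]
ee_rot: [[0.181, 0.983, 0.001], [0.983, -0.181, -0.0], [-0.0, 0.001, -1.0]]
wrist_force: [-3.4, -0.2, 4.9]
opening: 0.672
grasp_force: 45.6
```

Contact: the force went from -5 N to +5 N. I'll release and rise.

Emit:
{"api": "carry_out", "payload": {"targets": [[[0, 0, 0], [0, 0, 0], 0.1], [[0, 0, 0], [0, 0, 0], -0.3], [[0, 0, 0], [0, 0, 0], -1], [[0, 0, 0], [0, 0, 0], -1], [[0, 0, 0], [0, 0, 0], -1]]}}

```text
time: 8.07
eef_pos: [0.5911, -0.1374, 0.1074]
ee_rot: [[0.181, 0.983, 0.001], [0.983, -0.181, -0.0], [-0.0, 0.001, -1.0]]
wrist_force: [0.3, -1.0, -0.2]
opening: 0.999
grasp_force: 0.0
```

Emit:
{"api": "carry_out", "payload": {"targets": [[[0, 0, -0.03], [0, 0, 0], -1], [[0, 0, -0.06], [0, 0, 0], -1], [[0, 0, -0.1], [0, 0, 0], -1], [[0, 0, -0.14], [0, 0, 0], -1], [[0, 0, -0.14], [0, 0, 0], -1]]}}

```text
time: 8.48
eef_pos: [0.5942, -0.1381, 0.256]
ee_rot: [[0.181, 0.983, 0.017], [0.983, -0.181, -0.004], [-0.001, 0.017, -1.0]]
wrist_force: [0.6, 0.3, 0.4]
opening: 1.003
grasp_force: 0.0
```

```bash
python3 st.py "(.4728,-.0893,.25)"; python3 - <<'E'
from h import *
im=vision.capture("top");cv2.imwrite("pics/t5.png",im);t=vision.calibration("top")
x,f=ringfit(im,t,M[0],.066,.058,base=.014);print("d in top",x.round(4),f,"vs top mark",M[0])
E
```

```text
8.4833 [ 0.5942 -0.1381  0.256 ] q [-0.25  0.4   1.57 -0.    1.16 -0.07] op 1.003 gf 0.0 wf [0.6 0.3 0.4]
turn [ 0.0171  0.0012 -0.003 ]
(.4728,-.0893,.25) [ 0.026  -0.1283  0.0038]
d in top [ 0.5924 -0.1355] 71.60881042480469 vs top mark [ 0.5912 -0.1368]
```

Emit:
{"api": "carry_out", "payload": {"targets": [[[0.008, -0.04, 0], [0, 0, 0], -1], [[0.016, -0.08, 0], [0, 0, 0], -1], [[0.026, -0.115, 0], [0, 0, 0], -1], [[0.026, -0.126, 0], [0, 0, 0], -1], [[0.026, -0.126, 0], [0, 0, 0], -1]]}}

```text
time: 8.95
eef_pos: [0.4684, -0.088, 0.2465]
ee_rot: [[0.18, 0.984, -0.003], [0.984, -0.18, 0.0], [-0.0, -0.003, -1.0]]
wrist_force: [-0.2, -0.7, 0.3]
opening: 0.999
grasp_force: 0.0
```

Emit:
{"api": "carry_out", "payload": {"targets": [[[0, 0, 0], [0, 0, 0], -1], [[0, 0, 0], [0, 0, 0], -1], [[0, 0, 0], [0, 0, 0], -1], [[0, 0, 0], [0, 0, 0], -1]]}}

```text
time: 9.28
eef_pos: [0.4725, -0.0893, 0.2469]
ee_rot: [[0.181, 0.983, 0.0], [0.983, -0.181, -0.0], [-0.0, 0.0, -1.0]]
wrist_force: [0.4, 0.3, -0.8]
opening: 0.998
grasp_force: 0.0
```

```bash
python3 - <<'E'
from h import *
c=vision.calibration("wrist");im=vision.capture("wrist");cv2.imwrite("pics/w6.png",im)
print("c",ringfit(im,c,(.4728,-.0893),*SZ["c"]))
it=vision.capture("top");t=vision.calibration("top");cv2.imwrite("pics/t6.png",it)
print("d top",ringfit(it,t,M[0],.066,.058,base=.014)); print("dots top",[dot(it,t,m) for m in M])
E
python3 st.py "(.4728,-.0893,.095)"
```

```text
c (array([ 0.47221559, -0.08921904]), np.float64(336.8819580078125))
d top (array([ 0.58159101, -0.14503239]), np.float64(11.459754943847656))
dots top [None, array([ 0.60532007, -0.05973909]), array([0.61906191, 0.01699137]), array([0.6329596 , 0.09361416])]
9.3833 [ 0.4721 -0.0892  0.2469] q [-0.21  0.22  1.86 -0.    1.06 -0.03] op 0.999 gf 0.0 wf [-0.7 -0.4  0.1]
turn [-0.0001  0.0001 -0.0033]
(.4728,-.0893,.095) [0.     0.0007 0.1519]
```

Emit:
{"api": "carry_out", "payload": {"targets": [[[0, 0, 0.04], [0, 0, 0], -1], [[0, 0, 0.08], [0, 0, 0], -1], [[0, 0, 0.12], [0, 0, 0], -1], [[0, 0, 0.145], [0, 0, 0], -1], [[0, 0, 0.157], [0, 0, 0], -1]]}}

```text
time: 9.8
eef_pos: [0.4697, -0.0886, 0.0867]
ee_rot: [[0.181, 0.983, -0.006], [0.983, -0.181, 0.001], [0.0, -0.006, -1.0]]
wrist_force: [-0.1, -0.7, 0.4]
opening: 1.0
grasp_force: 0.0
```

Emit:
{"api": "carry_out", "payload": {"targets": [[[0, 0, 0], [0, 0, 0], -1], [[0, 0, 0], [0, 0, 0], -1], [[0, 0, 0], [0, 0, 0], -1], [[0, 0, 0], [0, 0, 0], 0], [[0, 0, 0], [0, 0, 0], 0.2]]}}

```text
time: 10.22
eef_pos: [0.4721, -0.0891, 0.0915]
ee_rot: [[0.181, 0.983, 0.003], [0.983, -0.181, -0.001], [-0.0, 0.003, -1.0]]
wrist_force: [0.7, -1.0, -0.1]
opening: 0.742
grasp_force: 0.0
```

Emit:
{"api": "carry_out", "payload": {"targets": [[[0, 0, 0], [0, 0, 0], 1], [[0, 0, 0], [0, 0, 0], 1], [[0, 0, 0], [0, 0, 0], 1], [[0, 0, 0], [0, 0, 0], 1]]}}

```text
time: 10.55
eef_pos: [0.4721, -0.089, 0.0915]
ee_rot: [[0.181, 0.984, 0.003], [0.984, -0.181, -0.001], [-0.0, 0.003, -1.0]]
wrist_force: [-0.8, 0.2, 5.6]
opening: 0.581
grasp_force: 40.8
```

```bash
python3 st.py "(.4722,-.0892,.09)"
```

```text
10.55 [ 0.4721 -0.089   0.0915] q [-0.21  0.42  2.05 -0.    0.66 -0.03] op 0.581 gf 40.8 wf [-0.8  0.2  5.6]
turn [ 0.0027  0.0002 -0.0028]
(.4722,-.0892,.09) [-0.0002  0.0001  0.0015]
```

Emit:
{"api": "carry_out", "payload": {"targets": [[[0, 0, -0.015], [0, 0, 0], 1], [[0, 0, -0.05], [0, 0, 0], 1], [[0, 0, -0.09], [0, 0, 0], 1], [[0, 0, -0.13], [0, 0, 0], 1], [[0, 0, -0.14], [0, 0, 0], 1]]}}

```text
time: 10.97
eef_pos: [0.4735, -0.0893, 0.2362]
ee_rot: [[0.181, 0.983, 0.011], [0.983, -0.181, -0.002], [-0.0, 0.011, -1.0]]
wrist_force: [0.6, 0.3, -2.3]
opening: 0.586
grasp_force: 43.2
```

Emit:
{"api": "carry_out", "payload": {"targets": [[[0.014, 0.034, 0], [0, 0, 0], 1], [[0.028, 0.068, 0], [0, 0, 0], 1], [[0.042, 0.1, 0], [0, 0, 0], 1], [[0.052, 0.1252, 0], [0, 0, 0], 1], [[0.052, 0.1252, 0], [0, 0, 0], 1]]}}

```text
time: 11.38
eef_pos: [0.6085, -0.0593, 0.2297]
ee_rot: [[0.18, 0.984, 0.005], [0.984, -0.18, 0.0], [0.001, 0.005, -1.0]]
wrist_force: [1.2, 0.3, -2.6]
opening: 0.582
grasp_force: 43.3
```

Emit:
{"api": "carry_out", "payload": {"targets": [[[0, 0, 0], [0, 0, 0], 1], [[0, 0, 0], [0, 0, 0], 1], [[0, 0, 0], [0, 0, 0], 1], [[0, 0, 0], [0, 0, 0], 1], [[0, 0, 0], [0, 0, 0], 1]]}}

```text
time: 11.8
eef_pos: [0.6031, -0.0607, 0.2305]
ee_rot: [[0.182, 0.983, -0.0], [0.983, -0.182, -0.0], [-0.0, -0.0, -1.0]]
wrist_force: [-0.2, -0.3, -3.8]
opening: 0.582
grasp_force: 43.3
```

```bash
python3 - <<'E'
from h import *
s=robot.read_state();c=vision.calibration("wrist");im=vision.capture("wrist");cv2.imwrite("pics/w7.png",im)
p=s["eef_pos"];R=s["ee_rot"]
for m in M[1:3]:
    print(proj(c,np.array([*m,.014])).round(1),dot(im,c,m))
u,v=proj(c,np.array([.604,-.0603,.014])).astype(int)
top=p-np.array([0,0,.0875-.054]);print("bore",[proj(c,top+R[:,0]*k).round(1) for k in(.0085,-.0085,.025)])
w=cv2.resize(im[v-30:v+140,165:350],(740,680),interpolation=cv2.INTER_CUBIC)[:600];cv2.imwrite("pics/w7c.png",w);print("crop y0",v-30)
E
python3 st.py "(.6045,-.0604,.1015)"
```

```text
[257.4 177. ] [ 0.60328431 -0.06024286]
[257.3 100.6] [0.61720669 0.01660211]
bore [array([256.2, 267.7]), array([256.1, 300.6]), array([256.2, 233.1])]
crop y0 147
11.85 [ 0.6033 -0.0607  0.2305] q [-0.12  0.42  1.6  -0.    1.12  0.06] op 0.585 gf 43.3 wf [ 0.3 -0.5 -2.6]
turn [ 0.0001  0.0001 -0.0035]
(.6045,-.0604,.1015) [0.0005 0.0011 0.129 ]
```

View pics/w7c.png

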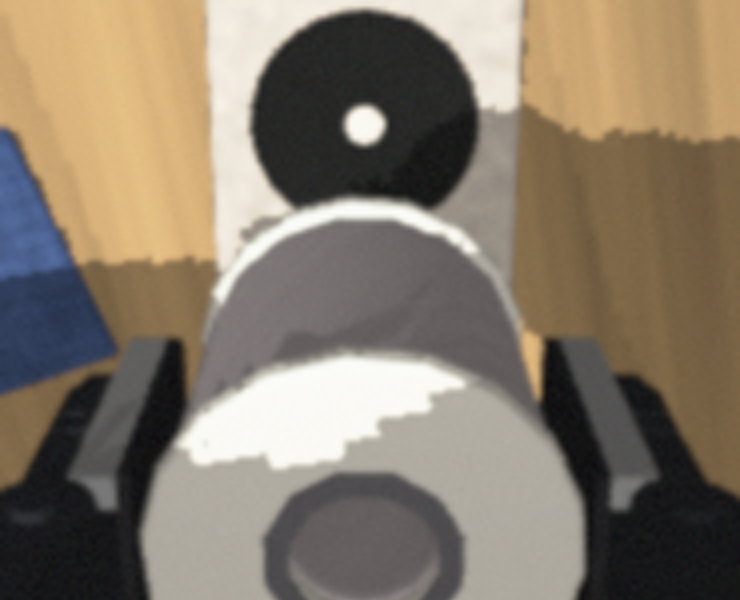

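The wrist crop shows c held square, with the mark 3 dot at (256.3,178) in the full image, almost exactly in line. I'll descend.

Emit:
{"api": "carry_out", "payload": {"targets": [[[0.001, 0.0003, 0.035], [0, 0, 0], 1], [[0.001, 0.0003, 0.07], [0, 0, 0], 1], [[0.001, 0.0003, 0.1], [0, 0, 0], 1], [[0.001, 0.0003, 0.119], [0, 0, 0], 1], [[0.001, 0.0003, 0.124], [0, 0, 0], 1]]}}

```text
time: 12.27
eef_pos: [0.602, -0.0594, 0.1027]
ee_rot: [[0.181, 0.983, -0.007], [0.983, -0.181, 0.001], [-0.001, -0.007, -1.0]]
wrist_force: [-0.4, -1.5, -2.8]
opening: 0.582
grasp_force: 43.2
```

Emit:
{"api": "carry_out", "payload": {"targets": [[[0, 0, 0], [0, 0, 0], 1], [[0, 0, 0], [0, 0, 0], 1], [[0, 0, 0], [0, 0, 0], 1], [[0, 0, 0], [0, 0, 0], 1], [[0, 0, 0], [0, 0, 0], 1]]}}

```text
time: 12.68
eef_pos: [0.6051, -0.0596, 0.1077]
ee_rot: [[0.181, 0.983, 0.003], [0.983, -0.181, -0.0], [0.0, 0.003, -1.0]]
wrist_force: [0.1, -0.5, -2.9]
opening: 0.582
grasp_force: 43.3
```

```bash
python3 st.py "(.6038,-.0602,.1015)"
```

```text
12.6833 [ 0.6051 -0.0596  0.1077] q [-0.12  0.55  1.74 -0.    0.85  0.07] op 0.582 gf 43.3 wf [ 0.1 -0.5 -2.9]
turn [ 0.0028 -0.0001 -0.0031]
(.6038,-.0602,.1015) [-0.0008 -0.0011  0.0062]
```

Emit:
{"api": "carry_out", "payload": {"targets": [[[-0.0004, -0.0011, 0.002], [0, 0, 0], 1], [[-0.0004, -0.0011, 0.004], [0, 0, 0], 1], [[-0.0004, -0.0011, 0.005], [0, 0, 0], 1], [[-0.0004, -0.0011, 0.005], [0, 0, 0], 1], [[-0.0004, -0.0011, 0.005], [0, 0, 0], 1]]}}

```text
time: 13.1
eef_pos: [0.6031, -0.0597, 0.1016]
ee_rot: [[0.181, 0.983, -0.0], [0.983, -0.181, -0.0], [-0.0, -0.0, -1.0]]
wrist_force: [-2.2, -0.5, 2.6]
opening: 0.583
grasp_force: 43.6
```

Emit:
{"api": "carry_out", "payload": {"targets": [[[0, 0, 0.0007], [0, 0, 0], 1], [[0, 0, 0.0013], [0, 0, 0], 1], [[0, 0, 0.0013], [0, 0, 0], 1]]}}

```text
time: 13.35
eef_pos: [0.603, -0.0597, 0.1015]
ee_rot: [[0.181, 0.983, 0.0], [0.983, -0.181, -0.0], [-0.0, 0.0, -1.0]]
wrist_force: [-5.4, 0.1, 9.9]
opening: 0.585
grasp_force: 44.4
```

```bash
python3 st.py "(.6038,-.0602,.1015)"
```

```text
13.35 [ 0.603  -0.0597  0.1015] q [-0.12  0.55  1.74 -0.    0.84  0.06] op 0.585 gf 44.4 wf [-5.4  0.1  9.9]
turn [ 0.0001  0.0001 -0.003 ]
(.6038,-.0602,.1015) [-0.0004  0.0008  0.    ]
```

Contact, within 1 mm. Release, rise, and head for b at about (.4462,-.2364).

Emit:
{"api": "carry_out", "payload": {"targets": [[[0, 0, 0], [0, 0, 0], -0.1], [[0, 0, 0], [0, 0, 0], -0.4], [[0, 0, 0], [0, 0, 0], -1], [[0, 0, 0], [0, 0, 0], -1], [[0, 0, 0], [0, 0, 0], -1]]}}

```text
time: 13.77
eef_pos: [0.6034, -0.0597, 0.0997]
ee_rot: [[0.181, 0.983, 0.0], [0.983, -0.181, -0.0], [-0.0, 0.0, -1.0]]
wrist_force: [-0.7, -0.6, -0.2]
opening: 0.997
grasp_force: 0.0
```

Emit:
{"api": "carry_out", "payload": {"targets": [[[0, 0, -0.03], [0, 0, 0], -1], [[0, 0, -0.06], [0, 0, 0], -1], [[0, 0, -0.1], [0, 0, 0], -1], [[0, 0, -0.14], [0, 0, 0], -1], [[0, 0, -0.145], [0, 0, 0], -1]]}}

```text
time: 14.18
eef_pos: [0.6063, -0.06, 0.2526]
ee_rot: [[0.181, 0.983, 0.014], [0.983, -0.181, -0.002], [0.001, 0.014, -1.0]]
wrist_force: [0.3, -0.4, 1.0]
opening: 0.998
grasp_force: 0.0
```

```bash
python3 st.py "(.4462,-.2364,.25)"
```

```text
14.1833 [ 0.6063 -0.06    0.2526] q [-0.12  0.4   1.57 -0.    1.15  0.06] op 0.998 gf 0.0 wf [ 0.3 -0.4  1. ]
turn [ 0.0142 -0.0008 -0.003 ]
(.4462,-.2364,.25) [-0.2025 -0.1256  0.0006]
```

Emit:
{"api": "carry_out", "payload": {"targets": [[[-0.034, -0.02, 0], [0, 0, 0], -1], [[-0.068, -0.04, 0], [0, 0, 0], -1], [[-0.102, -0.061, 0], [0, 0, 0], -1], [[-0.136, -0.082, 0], [0, 0, 0], -1], [[-0.17, -0.102, 0], [0, 0, 0], -1]]}}

```text
time: 14.6
eef_pos: [0.4707, -0.2093, 0.2447]
ee_rot: [[0.18, 0.984, 0.0], [0.984, -0.18, -0.0], [-0.0, 0.0, -1.0]]
wrist_force: [0.4, -0.8, -0.4]
opening: 0.998
grasp_force: 0.0
```

Emit:
{"api": "carry_out", "payload": {"targets": [[[-0.02, -0.012, 0], [0, 0, 0], -1], [[-0.0322, -0.0205, 0], [0, 0, 0], -1], [[-0.0322, -0.0205, 0], [0, 0, 0], -1], [[-0.0322, -0.0205, 0], [0, 0, 0], -1], [[-0.0322, -0.0205, 0], [0, 0, 0], -1]]}}

```text
time: 15.02
eef_pos: [0.4467, -0.2361, 0.2449]
ee_rot: [[0.181, 0.983, 0.001], [0.983, -0.181, 0.0], [0.0, 0.001, -1.0]]
wrist_force: [0.3, -0.1, 0.3]
opening: 0.998
grasp_force: 0.0
```

```bash
python3 - <<'E'
from h import *
c=vision.calibration("wrist");im=vision.capture("wrist");cv2.imwrite("pics/w8.png",im)
x,f=ringfit(im,c,(.4465,-.2364),*SZ["b"]);print("b",x.round(4),f)
print(goto([*x,.085]))
it=vision.capture("top");t=vision.calibration("top");cv2.imwrite("pics/t8.png",it)
for k,m in("d",M[0]),("c",M[1]):
    print(k,ringfit(it,t,m,*SZ[k],base=.014),m)
E
python3 st.py
```

```text
b [ 0.4459 -0.2366] 237.21417236328125
[-0.0009 -0.0009  0.1598]
d (array([ 0.59186171, -0.13667886]), np.float64(194.12603759765625)) [ 0.5912 -0.1368]
c (array([ 0.60435933, -0.0594529 ]), np.float64(194.6679229736328)) [ 0.6053 -0.0597]
15.1167 [ 0.4469 -0.2357  0.2448] q [-0.51  0.26  1.81  0.    1.07 -0.33] op 1.003 gf 0.0 wf [0.  0.1 0.2]
turn [ 0.0002 -0.0002 -0.0018]
```

In the top view, d and c are centred within 1 mm of their marks. Now b.

Emit:
{"api": "carry_out", "payload": {"targets": [[[-0.0008, -0.001, 0.04], [0, 0, 0], -1], [[-0.0008, -0.001, 0.08], [0, 0, 0], -1], [[-0.0008, -0.001, 0.12], [0, 0, 0], -1], [[-0.0008, -0.001, 0.145], [0, 0, 0], -1], [[-0.0008, -0.001, 0.158], [0, 0, 0], -1]]}}

```text
time: 15.53
eef_pos: [0.444, -0.2352, 0.0834]
ee_rot: [[0.179, 0.984, -0.005], [0.984, -0.179, 0.003], [0.002, -0.006, -1.0]]
wrist_force: [0.7, 0.4, -0.1]
opening: 1.003
grasp_force: 0.0
```

Emit:
{"api": "carry_out", "payload": {"targets": [[[0, 0, 0.002], [0, 0, 0], -1], [[0, 0, 0.002], [0, 0, 0], -1], [[0, 0, 0.002], [0, 0, 0], -1], [[0, 0, 0.002], [0, 0, 0], 0], [[0, 0, 0.002], [0, 0, 0], 0.3]]}}

```text
time: 15.95
eef_pos: [0.4458, -0.2372, 0.0862]
ee_rot: [[0.181, 0.984, 0.003], [0.984, -0.181, -0.002], [-0.001, 0.003, -1.0]]
wrist_force: [-0.1, 0.1, 0.5]
opening: 0.75
grasp_force: 0.0
```

Emit:
{"api": "carry_out", "payload": {"targets": [[[0, 0, 0], [0, 0, 0], 1], [[0, 0, 0], [0, 0, 0], 1], [[0, 0, 0], [0, 0, 0], 1], [[0, 0, 0], [0, 0, 0], 1], [[0, 0, 0], [0, 0, 0], 1]]}}

```text
time: 16.37
eef_pos: [0.4455, -0.2372, 0.086]
ee_rot: [[0.181, 0.983, 0.002], [0.983, -0.181, -0.001], [-0.001, 0.002, -1.0]]
wrist_force: [0.4, 0.7, 5.7]
opening: 0.477
grasp_force: 40.3
```

```bash
python3 st.py "(.4459,-.2366,.084)"
```

```text
16.3667 [ 0.4455 -0.2372  0.086 ] q [-0.51  0.46  2.    0.    0.68 -0.33] op 0.477 gf 40.3 wf [0.4 0.7 5.7]
turn [ 0.0019  0.0006 -0.0031]
(.4459,-.2366,.084) [0.0007 0.0003 0.002 ]
```

Emit:
{"api": "carry_out", "payload": {"targets": [[[0, 0, -0.015], [0, 0, 0], 1], [[0, 0, -0.05], [0, 0, 0], 1], [[0, 0, -0.09], [0, 0, 0], 1], [[0, 0, -0.13], [0, 0, 0], 1], [[0, 0, -0.145], [0, 0, 0], 1]]}}

```text
time: 16.78
eef_pos: [0.4465, -0.2379, 0.2353]
ee_rot: [[0.181, 0.983, 0.008], [0.983, -0.181, -0.005], [-0.003, 0.009, -1.0]]
wrist_force: [1.1, -1.0, -1.4]
opening: 0.477
grasp_force: 41.2
```

Emit:
{"api": "carry_out", "payload": {"targets": [[[0.035, 0.0154, 0], [0, 0, 0], 1], [[0.07, 0.0308, 0], [0, 0, 0], 1], [[0.105, 0.0462, 0], [0, 0, 0], 1], [[0.14, 0.0616, 0], [0, 0, 0], 1], [[0.175, 0.077, 0], [0, 0, 0], 1]]}}

```text
time: 17.2
eef_pos: [0.5527, -0.0773, 0.2299]
ee_rot: [[0.181, 0.983, -0.0], [0.983, -0.181, -0.0], [-0.0, -0.0, -1.0]]
wrist_force: [0.3, -1.5, -1.3]
opening: 0.476
grasp_force: 41.1
```

Emit:
{"api": "carry_out", "payload": {"targets": [[[0.035, 0.0154, 0], [0, 0, 0], 1], [[0.07, 0.0308, 0], [0, 0, 0], 1], [[0.0958, 0.0421, 0], [0, 0, 0], 1], [[0.1048, 0.0461, 0], [0, 0, 0], 1], [[0.1048, 0.0461, 0], [0, 0, 0], 1]]}}

```text
time: 17.62
eef_pos: [0.6175, 0.0179, 0.2292]
ee_rot: [[0.178, 0.984, -0.0], [0.984, -0.178, 0.0], [0.0, -0.0, -1.0]]
wrist_force: [0.0, -0.1, -1.4]
opening: 0.479
grasp_force: 41.1
```

Emit:
{"api": "carry_out", "payload": {"targets": [[[0, 0, 0], [0, 0, 0], 1], [[0, 0, 0], [0, 0, 0], 1], [[0, 0, 0], [0, 0, 0], 1], [[0, 0, 0], [0, 0, 0], 1], [[0, 0, 0], [0, 0, 0], 1]]}}

```text
time: 18.03
eef_pos: [0.6163, 0.015, 0.2302]
ee_rot: [[0.182, 0.983, 0.0], [0.983, -0.182, -0.0], [-0.0, 0.0, -1.0]]
wrist_force: [-0.4, -0.0, -1.8]
opening: 0.481
grasp_force: 41.1
```

```bash
python3 st.py "(.6173,.0158,.096)";python3 - <<'E'
from h import *
c=vision.calibration("wrist");im=vision.capture("wrist");cv2.imwrite("pics/w9.png",im)
for m in M[2:]: print(proj(c,np.array([*m,.014])).round(1),dot(im,c,m))
E
```

```text
18.0333 [0.6163 0.015  0.2302] q [ 0.01  0.44  1.58 -0.    1.13  0.19] op 0.481 gf 41.1 wf [-0.4 -0.  -1.8]
turn [ 0.0001  0.0002 -0.0045]
(.6173,.0158,.096) [0.001  0.0008 0.1342]
[257.7 175.9] [0.6171669 0.0164637]
[257.6  99.4] [0.63116456 0.09331837]
```

Emit:
{"api": "carry_out", "payload": {"targets": [[[0.001, 0.0008, 0.035], [0, 0, 0], 1], [[0.001, 0.0008, 0.07], [0, 0, 0], 1], [[0.001, 0.0008, 0.1], [0, 0, 0], 1], [[0.001, 0.0008, 0.115], [0, 0, 0], 1], [[0.001, 0.0008, 0.122], [0, 0, 0], 1]]}}

```text
time: 18.5
eef_pos: [0.6161, 0.0164, 0.105]
ee_rot: [[0.181, 0.983, -0.005], [0.983, -0.181, -0.0], [-0.001, -0.005, -1.0]]
wrist_force: [0.3, -0.3, -1.9]
opening: 0.48
grasp_force: 41.1
```

Emit:
{"api": "carry_out", "payload": {"targets": [[[0, 0, 0], [0, 0, 0], 1], [[0, 0, 0.002], [0, 0, 0], 1], [[0, 0, 0.005], [0, 0, 0], 1], [[0, 0, 0.005], [0, 0, 0], 1], [[0, 0, 0.005], [0, 0, 0], 1]]}}

```text
time: 18.92
eef_pos: [0.6182, 0.0168, 0.1039]
ee_rot: [[0.181, 0.983, 0.002], [0.983, -0.181, -0.0], [0.0, 0.002, -1.0]]
wrist_force: [-0.3, 0.4, -1.5]
opening: 0.479
grasp_force: 41.1
```

```bash
python3 st.py "(.6173,.0158,.096)"
```

```text
18.9167 [0.6182 0.0168 0.1039] q [ 0.01  0.57  1.71 -0.    0.86  0.19] op 0.479 gf 41.1 wf [-0.3  0.4 -1.5]
turn [ 0.0018 -0.0003 -0.0031]
(.6173,.0158,.096) [-0.0011 -0.0007  0.0079]
```

Emit:
{"api": "carry_out", "payload": {"targets": [[[-0.0011, -0.0005, 0.003], [0, 0, 0], 1], [[-0.0011, -0.0005, 0.006], [0, 0, 0], 1], [[-0.0011, -0.0005, 0.0068], [0, 0, 0], 1], [[-0.0011, -0.0005, 0.0068], [0, 0, 0], 1], [[-0.0011, -0.0005, 0.0068], [0, 0, 0], 1]]}}

```text
time: 19.33
eef_pos: [0.617, 0.0157, 0.0961]
ee_rot: [[0.181, 0.983, -0.0], [0.983, -0.181, -0.0], [-0.0, -0.0, -1.0]]
wrist_force: [-0.9, 0.4, -1.1]
opening: 0.477
grasp_force: 41.2
```

Emit:
{"api": "carry_out", "payload": {"targets": [[[0, 0, 0.0006], [0, 0, 0], 1], [[0, 0, 0.001], [0, 0, 0], 1], [[0, 0, 0.001], [0, 0, 0], 1]]}}

```text
time: 19.58
eef_pos: [0.6169, 0.0157, 0.096]
ee_rot: [[0.181, 0.983, 0.0], [0.983, -0.181, -0.0], [-0.0, 0.0, -1.0]]
wrist_force: [-2.3, -0.5, 5.5]
opening: 0.479
grasp_force: 41.8
```

```bash
python3 st.py "(.6173,.0158,.096)"
```

```text
19.5833 [0.6169 0.0157 0.096 ] q [ 0.01  0.57  1.72 -0.    0.85  0.19] op 0.479 gf 41.8 wf [-2.3 -0.5  5.5]
turn [ 0.0001  0.0002 -0.003 ]
(.6173,.0158,.096) [0.0001 0.0004 0.    ]
```

Emit:
{"api": "carry_out", "payload": {"targets": [[[0, 0, 0], [0, 0, 0], 0], [[0, 0, 0], [0, 0, 0], -0.3], [[0, 0, 0], [0, 0, 0], -1], [[0, 0, 0], [0, 0, 0], -1], [[0, 0, 0], [0, 0, 0], -1]]}}

```text
time: 20.0
eef_pos: [0.6171, 0.0158, 0.095]
ee_rot: [[0.181, 0.983, 0.0], [0.983, -0.181, -0.0], [-0.0, 0.0, -1.0]]
wrist_force: [0.2, 0.5, -0.2]
opening: 0.996
grasp_force: 0.0
```

Emit:
{"api": "carry_out", "payload": {"targets": [[[0, 0, -0.03], [0, 0, 0], -1], [[0, 0, -0.06], [0, 0, 0], -1], [[0, 0, -0.1], [0, 0, 0], -1], [[0, 0, -0.14], [0, 0, 0], -1], [[0, 0, -0.145], [0, 0, 0], -1]]}}

```text
time: 20.42
eef_pos: [0.62, 0.0159, 0.248]
ee_rot: [[0.181, 0.983, 0.014], [0.983, -0.181, 0.0], [0.003, 0.014, -1.0]]
wrist_force: [1.2, 0.3, 0.8]
opening: 0.995
grasp_force: 0.0
```

Emit:
{"api": "carry_out", "payload": {"targets": [[[0.004, -0.04, 0], [0, 0, 0], -1], [[0.008, -0.08, 0], [0, 0, 0], -1], [[0.013, -0.12, 0], [0, 0, 0], -1], [[0.0174, -0.148, 0], [0, 0, 0], -1], [[0.0174, -0.158, 0], [0, 0, 0], -1]]}}

```text
time: 20.83
eef_pos: [0.4606, 0.0623, 0.2398]
ee_rot: [[0.18, 0.984, -0.003], [0.984, -0.18, 0.0], [-0.0, -0.003, -1.0]]
wrist_force: [0.6, -0.2, 0.1]
opening: 1.002
grasp_force: 0.0
```

Emit:
{"api": "carry_out", "payload": {"targets": [[[0, 0, 0], [0, 0, 0], -1], [[0, 0, 0], [0, 0, 0], -1], [[0, 0, 0], [0, 0, 0], -1], [[0, 0, 0], [0, 0, 0], -1]]}}

```text
time: 21.17
eef_pos: [0.4665, 0.0612, 0.2401]
ee_rot: [[0.182, 0.983, 0.001], [0.983, -0.182, -0.0], [0.0, 0.001, -1.0]]
wrist_force: [0.1, 0.1, -0.3]
opening: 0.996
grasp_force: 0.0
```

```bash
python3 - <<'E'
from h import *
c=vision.calibration("wrist");im=vision.capture("wrist");cv2.imwrite("pics/w10.png",im)
x,f=ringfit(im,c,(.4644,.0615),*SZ["a"]);print("a",x.round(4),f)
print(goto([*x,.08]))
it=vision.capture("top");t=vision.calibration("top");cv2.imwrite("pics/t10.png",it)
print(ringfit(it,t,M[2],*SZ["b"],base=.014),M[2])
E
python3 st.py
```

```text
a [0.4646 0.0619] 387.3931884765625
[ 0.0004 -0.0018  0.1599]
(array([0.6294039 , 0.02409964]), np.float64(42.245216369628906)) [0.6191 0.017 ]
21.2667 [0.466  0.0612 0.2399] q [ 0.11  0.21  1.89 -0.    1.04  0.29] op 1.002 gf 0.0 wf [-1.  -0.3 -0.1]
turn [ 0.0002  0.0001 -0.0038]
```

Emit:
{"api": "carry_out", "payload": {"targets": [[[0.0004, -0.0015, 0.04], [0, 0, 0], -1], [[0.0004, -0.0015, 0.08], [0, 0, 0], -1], [[0.0004, -0.0015, 0.12], [0, 0, 0], -1], [[0.0004, -0.0015, 0.142], [0, 0, 0], -1], [[0.0004, -0.0015, 0.155], [0, 0, 0], -1]]}}

```text
time: 21.68
eef_pos: [0.4623, 0.0617, 0.0819]
ee_rot: [[0.181, 0.983, -0.005], [0.983, -0.181, -0.001], [-0.002, -0.005, -1.0]]
wrist_force: [0.3, -0.8, 0.4]
opening: 1.002
grasp_force: 0.0
```

Emit:
{"api": "carry_out", "payload": {"targets": [[[0, 0, 0.003], [0, 0, 0], -1], [[0, 0, 0.005], [0, 0, 0], -1], [[0, 0, 0.005], [0, 0, 0], -1], [[0, 0, 0.005], [0, 0, 0], 0], [[0, 0, 0.005], [0, 0, 0], 0]]}}

```text
time: 22.1
eef_pos: [0.4642, 0.0622, 0.0811]
ee_rot: [[0.181, 0.983, 0.003], [0.983, -0.181, 0.0], [0.001, 0.003, -1.0]]
wrist_force: [-0.8, 0.3, -0.7]
opening: 0.744
grasp_force: 0.0
```

```bash
python3 st.py "(.4646,.0619,.079)"
```

```text
22.1 [0.4642 0.0622 0.0811] q [ 0.11  0.42  2.09 -0.    0.62  0.29] op 0.744 gf 0.0 wf [-0.8  0.3 -0.7]
turn [ 0.0025 -0.0007 -0.0031]
(.4646,.0619,.079) [-0.0002  0.0004  0.0021]
```

Emit:
{"api": "carry_out", "payload": {"targets": [[[0, 0, 0.002], [0, 0, 0], 0.3], [[0, 0, 0.002], [0, 0, 0], 0.5], [[0, 0, 0.002], [0, 0, 0], 1], [[0, 0, 0.002], [0, 0, 0], 1], [[0, 0, 0.002], [0, 0, 0], 1]], "force": 30}}

```text
time: 22.52
eef_pos: [0.4636, 0.0622, 0.0787]
ee_rot: [[0.181, 0.983, 0.001], [0.983, -0.181, 0.0], [0.0, 0.001, -1.0]]
wrist_force: [0.0, -0.0, 6.4]
opening: 0.383
grasp_force: 29.9
```

```bash
python3 st.py "(.4646,.0619,.079)"
```

```text
22.5167 [0.4636 0.0622 0.0787] q [ 0.11  0.43  2.09 -0.    0.62  0.29] op 0.383 gf 29.9 wf [ 0.  -0.   6.4]
turn [ 0.001  -0.0002 -0.003 ]
(.4646,.0619,.079) [-0.0001  0.001  -0.0003]
```

Emit:
{"api": "carry_out", "payload": {"targets": [[[0, 0, -0.015], [0, 0, 0], 1], [[0, 0, -0.05], [0, 0, 0], 1], [[0, 0, -0.09], [0, 0, 0], 1], [[0, 0, -0.13], [0, 0, 0], 1], [[0, 0, -0.15], [0, 0, 0], 1]]}}

```text
time: 22.93
eef_pos: [0.4646, 0.0624, 0.2324]
ee_rot: [[0.181, 0.983, 0.007], [0.984, -0.181, 0.001], [0.002, 0.006, -1.0]]
wrist_force: [-0.3, 0.2, -0.2]
opening: 0.383
grasp_force: 30.2
```

Emit:
{"api": "carry_out", "payload": {"targets": [[[0.014, 0.037, 0], [0, 0, 0], 1], [[0.028, 0.074, 0], [0, 0, 0], 1], [[0.042, 0.11, 0], [0, 0, 0], 1], [[0.056, 0.145, 0], [0, 0, 0], 1], [[0.0608, 0.1592, 0], [0, 0, 0], 1]]}}

```text
time: 23.35
eef_pos: [0.635, 0.0941, 0.2274]
ee_rot: [[0.181, 0.984, 0.003], [0.984, -0.181, 0.001], [0.001, 0.003, -1.0]]
wrist_force: [-0.1, -0.1, -0.4]
opening: 0.381
grasp_force: 30.2
```

Emit:
{"api": "carry_out", "payload": {"targets": [[[0, 0, 0], [0, 0, 0], 1], [[0, 0, 0], [0, 0, 0], 1], [[0, 0, 0], [0, 0, 0], 1], [[0, 0, 0], [0, 0, 0], 1], [[0, 0, 0], [0, 0, 0], 1]]}}

```text
time: 23.77
eef_pos: [0.6298, 0.0929, 0.2284]
ee_rot: [[0.181, 0.983, -0.0], [0.983, -0.181, -0.0], [-0.0, -0.0, -1.0]]
wrist_force: [-0.1, 1.2, 0.4]
opening: 0.38
grasp_force: 30.2
```

```bash
python3 st.py "(.6312,.0932,.0887)";python3 - <<'E'
from h import *
c=vision.calibration("wrist");im=vision.capture("wrist");cv2.imwrite("pics/w11.png",im)
print(proj(c,np.array([*M[3],.014])).round(1),dot(im,c,M[3]))
E
```

```text
23.7667 [0.6298 0.0929 0.2284] q [ 0.13  0.47  1.53 -0.    1.15  0.31] op 0.38 gf 30.2 wf [-0.1  1.2  0.4]
turn [-0.0004  0.0003 -0.0031]
(.6312,.0932,.0887) [0.0005 0.0014 0.1397]
[258.5 177.5] [0.63110147 0.0931437 ]
```

View pics/w11.png

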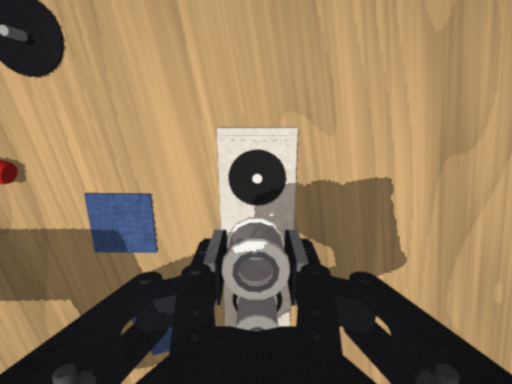

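The view shows a held square, with the mark 1 dot at (257,178) and b standing behind on mark 2. I'll descend.

Emit:
{"api": "carry_out", "payload": {"targets": [[[0.0005, 0.0012, 0.035], [0, 0, 0], 1], [[0.0005, 0.0012, 0.07], [0, 0, 0], 1], [[0.0005, 0.0012, 0.1], [0, 0, 0], 1], [[0.0005, 0.0012, 0.118], [0, 0, 0], 1], [[0.0005, 0.0012, 0.127], [0, 0, 0], 1]]}}

```text
time: 24.23
eef_pos: [0.6302, 0.0931, 0.0984]
ee_rot: [[0.181, 0.983, -0.005], [0.983, -0.181, -0.001], [-0.002, -0.005, -1.0]]
wrist_force: [-0.3, -0.3, -0.6]
opening: 0.382
grasp_force: 30.2
```

Emit:
{"api": "carry_out", "payload": {"targets": [[[0, 0, 0], [0, 0, 0], 1], [[0, 0, 0.002], [0, 0, 0], 1], [[0, 0, 0.005], [0, 0, 0], 1], [[0, 0, 0.005], [0, 0, 0], 1], [[0, 0, 0.005], [0, 0, 0], 1]]}}

```text
time: 24.65
eef_pos: [0.6327, 0.0935, 0.0973]
ee_rot: [[0.181, 0.983, 0.002], [0.983, -0.181, 0.0], [0.001, 0.002, -1.0]]
wrist_force: [0.5, 0.1, -0.9]
opening: 0.383
grasp_force: 30.2
```

```bash
python3 st.py "(.6312,.0932,.0887)"
```

```text
24.65 [0.6327 0.0935 0.0973] q [ 0.13  0.6   1.66 -0.    0.88  0.31] op 0.383 gf 30.2 wf [ 0.5  0.1 -0.9]
turn [ 0.002  -0.0005 -0.003 ]
(.6312,.0932,.0887) [-0.0005 -0.0014  0.0086]
```

Emit:
{"api": "carry_out", "payload": {"targets": [[[-0.0005, -0.0008, 0.003], [0, 0, 0], 1], [[-0.0005, -0.0008, 0.006], [0, 0, 0], 1], [[-0.0005, -0.0008, 0.0072], [0, 0, 0], 1], [[-0.0005, -0.0008, 0.0072], [0, 0, 0], 1], [[-0.0005, -0.0008, 0.0072], [0, 0, 0], 1]]}}

```text
time: 25.07
eef_pos: [0.6314, 0.0931, 0.0888]
ee_rot: [[0.181, 0.983, -0.0], [0.983, -0.181, -0.0], [-0.0, -0.0, -1.0]]
wrist_force: [0.2, 0.7, -0.5]
opening: 0.387
grasp_force: 30.2
```

Emit:
{"api": "carry_out", "payload": {"targets": [[[0, 0, 0.0006], [0, 0, 0], 1], [[0, 0, 0.001], [0, 0, 0], 1], [[0, 0, 0.001], [0, 0, 0], 1]]}}

```text
time: 25.32
eef_pos: [0.6314, 0.0931, 0.0887]
ee_rot: [[0.181, 0.983, 0.0], [0.983, -0.181, -0.0], [-0.0, 0.0, -1.0]]
wrist_force: [-2.0, -0.3, 5.5]
opening: 0.382
grasp_force: 30.8
```

```bash
python3 st.py "(.6312,.0932,.0887)"
```

```text
25.3167 [0.6314 0.0931 0.0887] q [ 0.13  0.61  1.67 -0.    0.86  0.31] op 0.382 gf 30.8 wf [-2.  -0.3  5.5]
turn [ 0.0003  0.     -0.003 ]
(.6312,.0932,.0887) [ 0.0001 -0.0002  0.    ]
```

Emit:
{"api": "carry_out", "payload": {"targets": [[[0, 0, 0], [0, 0, 0], 0.1], [[0, 0, 0], [0, 0, 0], -0.3], [[0, 0, 0], [0, 0, 0], -1], [[0, 0, 0], [0, 0, 0], -1], [[0, 0, 0], [0, 0, 0], -1]]}}

```text
time: 25.73
eef_pos: [0.6313, 0.0931, 0.0877]
ee_rot: [[0.181, 0.983, -0.0], [0.983, -0.181, -0.0], [-0.0, -0.0, -1.0]]
wrist_force: [-0.2, 0.2, 0.3]
opening: 0.982
grasp_force: 0.0
```

Emit:
{"api": "carry_out", "payload": {"targets": [[[0, 0, -0.03], [0, 0, 0], -1], [[0, 0, -0.06], [0, 0, 0], -1], [[0, 0, -0.1], [0, 0, 0], -1], [[0, 0, -0.14], [0, 0, 0], -1], [[0, 0, -0.16], [0, 0, 0], -1]]}}

```text
time: 26.15
eef_pos: [0.6327, 0.0933, 0.2532]
ee_rot: [[0.181, 0.983, 0.008], [0.983, -0.181, 0.001], [0.002, 0.007, -1.0]]
wrist_force: [0.5, -0.3, 0.3]
opening: 0.999
grasp_force: 0.0
```

Emit:
{"api": "carry_out", "payload": {"targets": [[[0, -0.04, 0], [0, 0, 0], -1], [[0, -0.08, 0], [0, 0, 0], -1], [[0, -0.12, 0], [0, 0, 0], -1], [[0, -0.16, 0], [0, 0, 0], -1], [[0, -0.2, 0], [0, 0, 0], -1]]}}

```text
time: 26.57
eef_pos: [0.4326, 0.1293, 0.2477]
ee_rot: [[0.182, 0.983, -0.0], [0.983, -0.182, 0.0], [0.0, -0.0, -1.0]]
wrist_force: [-0.4, 0.6, -0.1]
opening: 0.996
grasp_force: 0.0
```

Emit:
{"api": "carry_out", "payload": {"targets": [[[0.04, 0, 0], [0, 0, 0], -1], [[0.08, 0, 0], [0, 0, 0], -1], [[0.12, 0, 0], [0, 0, 0], -1], [[0.12, 0, 0], [0, 0, 0], -1], [[0.12, 0, 0], [0, 0, 0], -1]]}}

```text
time: 26.98
eef_pos: [0.4563, 0.2488, 0.2477]
ee_rot: [[0.178, 0.984, -0.0], [0.984, -0.178, -0.0], [-0.0, 0.0, -1.0]]
wrist_force: [-0.5, 0.3, -0.1]
opening: 1.001
grasp_force: 0.0
```

```bash
python3 - <<'E'
from h import *
it=vision.capture("top");t=vision.calibration("top");i2=vision.capture("scene")
for k,m in zip("dcba",M):
    x,f=ringfit(it,t,m,*SZ[k],base=.014);print(k,((x-m)*1000).round(1),round(float(f)))
cv2.imwrite("pics/end.png",np.vstack([cv2.resize(it[90:270,90:410],(640,360)),cv2.resize(i2[150:310,200:440],(640,427))[:240]]))
E
```

```text
d [0.7 0.1] 198
c [-1.1  0.4] 198
b [-1.2 -0.2] 221
a [-1.1 -0.9] 250
```

View pics/end.png

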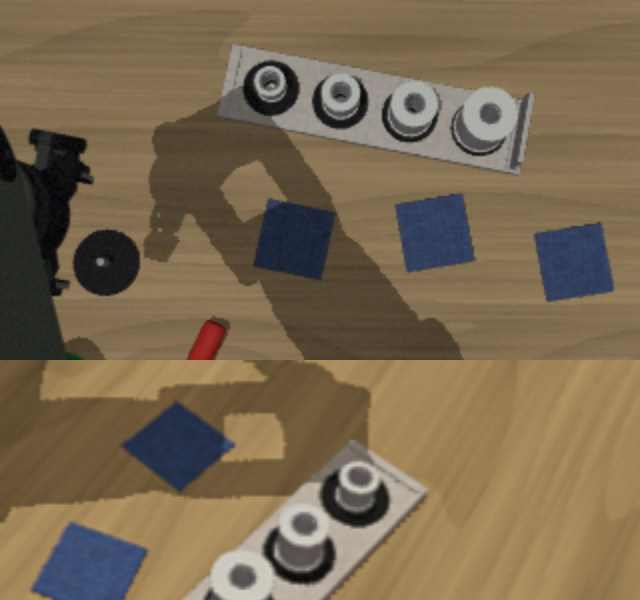

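The final views show all four reels upright, in size order from the plate, and within about 1.5 mm of their marks. The stand is undisturbed, so I'm handing the job in.

```bash
python3 -c "
from rig import robot
print(robot.close_job())"
```

```text
the job is handed in; nothing more can be done
None
```

I put the four reels on the rack in size order (d, c, b, a from the end plate), all upright and within about 1.5 mm of their mark centres; reel d came off the spindle with the stand still upright, and I handed the job in at about 27 s.

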